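Set up a drip-drying stand for a printed part

ROBOT

A 6-joint arm with a two-finger parallel gripper is mounted at the origin on the work surface. World frame = base frame: x ahead of the robot, y to its left, z up, the work surface at z = 0. Lengths are in m, angles in rad, forces in N, time in s.
With the tool pointing down it reaches from about 0.25 to 0.775 m from the base axis. Payload 4 kg.
Tool frame: the origin (TCP) lies midway between the tips of the shut fingers; the grasp point (between the pads) lies 19 mm behind it; z points along the fingers, x is the direction in which the jaws open and shut, and the axes are right-handed (so a half turn about z gives the same grasp; the last joint's range is limited). The gripper opens to 94 mm and grips with 3 to 60 N. Pads are 16 mm wide; open, the fingers measure 119 mm over their backs; the gripper's body (75 mm by 177 mm) begins 78 mm behind the grasp point.
Start: joints at [1.132, 0.087, 1.371, -0, 1.684, -0.103], TCP at [0.181, 0.519, 0.171] pointing down, gripper open.
Joint ranges: [-3.1, 3.1], [-0.76, 2.03], [0.27, 2.55], [-1.08, 4.22], [0.17, 2.65], [-2.57, 2.57]. Speed limits (rad/s): [2.79, 2.79, 3.14, 3.14, 3.14, 3.14].

INTERFACE

Orientations are given as [roll, pitch, yaw] about the fixed x, y, z axes, in that order (R = Rz(yaw) Ry(pitch) Rx(roll)).
In Python, from bench import robot, eyes, close_job gives the robot as it stands.
- The arm moves only by the shell command python3 -m jog 'ROWS'. ROWS is JSON, a list of rows, each a list of 3 entries, a list of its own where there are three numbers: the turn, a rotation vector about the tool's x, y, z in degrees, then the shift along the tool's x, y, z in mm, then the closure, from -1 (fully open) to 1 (shut). In form: [[[wx, wy, wz], [x, y, z], claw], ...]. A call has 1 to 5 rows; each row is the pose to reach, as a shift and turn from the pose commanded when the call began, along the tool's axes at that moment; what a row does not reach only later rows make up. A row lasts 1/10 s, in which the tool goes at most 50 mm and 8.59 degrees, less where a joint would pass 70% of its speed; a pose out of reach is approached as far as the arm can. A call with a gripper value outside its range is refused whole. The fingers move at their own pace and stop on an object; the grip force is fixed at half the most. Time passes only in rows, so rows that repeat a pose let the fingers close. It gives the time, the measured TCP pose, the force and the opening at its end, in the units of the state.
- robot.get_obs(): the state, without advancing time (a new reading comes with each control period).
- eyes.snapshot(name): name is "scene" or "top" or "wrist"; returns (picture, depth): 400x640x3 uint8, red, green, blue; 400x640 float32, m along the optical axis (not along the pixel's ray), 0 where there is no reading.
- eyes.camera_params(name): a dict with "mtx" (3x3 intrinsics, pixels), "world_to_cam" (4x4, takes a point from world to camera coordinates). Camera axes: x right, y up, looking along -z (the intrinsics and any distortion apply to the point x, -y, -z); pixel columns grow to the right and rows downward; lengths in m; the calibration is good to about 2 mm. A picture is of the moment at which its call begins: read the wrist's pose just before it. camera_params takes no time and is no camera call; for the wrist camera it gives the pose at the moment of the call.
- close_job(): hands the job in, once; it reports no verdict.
The state is a dict: "time": time; "joint_positions": joint angles; "qvel": joint speeds; "joint_torque": joint torques, N m; "tool_pos": TCP position; "ee_rot": TCP orientation; "wrist_force": force on the tool from outside, world axes, zero at the start; "wrist_torque": the same for the moment, N m; "width": finger opening in m.
Only numpy, scipy, OpenCV 4.12 (cv2) and the standard library are available. Lean on these libraries where they do the work, as an engineer would, in place of code of your own. Each camera call takes 0.05 s, during which the arm holds its last target. There are 200 camera calls.

TASK

Set up the drying stand: stand the round tin in the middle of the rubber pad on the left of the drip tray and the square tin in the middle of the pad on its right (left and right as seen from the robot), and the catch cup upright in the middle of the tray between them. Then lay the wooden rack flat across the tops of both tins, in line with the tray and pads and centred over the tray, and stand the printed rook upright on the middle of the rack. Leave the paint jar and the tape roll where they are.

Things in the scene. Friction and masses are not known exactly. Their poses are not given: they have to be found in the camera images.
- round_tin: Closed round tin, bare aluminium, diameter 54, height 60 mm, about 0.2 kg. Origin: centre of its underside; z up.
- square_tin: Closed square tin, bare aluminium, 52 x 52 mm, height 60 mm (the same height as the round tin), about 0.25 kg. Origin: centre of its underside; z up, x and y square to its sides.
- catch_cup: Small open white plastic cup, rim diameter 58, height 38, wall 3 mm, slightly narrower at the foot, about 60 g. Origin: centre of its underside; z up.
- rack: Ladder-shaped dark wooden drying rack lying flat: 240 mm long (its own y), 56 mm wide (its own x), 12 mm thick; two 15 mm rails joined by seven cross-pieces, one of them at the middle; about 0.14 kg. Origin: centre of its underside; z up.
- rook: 3D-printed chess rook in grey plastic, standing: foot diameter 44, waist diameter 26 to 30 between heights 16 and 40, collar and battlements diameter 36 from height 46 to 63 mm; about 60 g. Origin: centre of its underside; z up.
- drip_tray: Fixed shallow white square tray, 92 x 92 mm, rim 7 mm high and 3 mm thick, inner floor 3 mm above the table. Origin: centre of its underside; its y axis points to the left pad (left as seen from the robot), its x axis away from the robot. Yaw within 0.3 rad of the robot's frame.
- left_pad: Fixed flat dark rubber pad, 64 x 64 mm, 3 mm thick, on the left of the drip tray as seen from the robot, its centre 82 to 92 mm from the tray's centre along the tray's y. Origin: centre of its underside; top 3 mm above it.
- right_pad: Fixed flat dark rubber pad like the left one, on the right of the drip tray as seen from the robot, its centre 82 to 92 mm from the tray's centre.
- jar: Bystander, to be left where it is: small paint jar with black cap, diameter 46, height 46 mm. Origin: centre of its underside.
- tape_roll: Bystander, to be left where it is: roll of paper tape lying flat, outer diameter 60, hole 42, height 24 mm. Origin: centre of its underside.
Things that resemble listed ones, but are neither listed nor needed, are in the scene too. Leave any red look-alike of the round_tin alone.

How it is judged:
At the end, for the whole second after the job is handed in: Round tin on the left pad, square tin on the right pad, cup on the tray floor, each upright within 15 mm of the middle; rack level on both tins, within 15 mm of the tray's middle and 0.18 rad of its y axis; rook upright on the rack within 15 mm of its middle; all at rest (horizontal distance between round_tin and left_pad below 0.015 m and z of round_tin in the frame of left_pad below 0.006 m and angle between each of round_tin, square_tin, catch_cup, rook's own z axis and vertical below 0.08 rad and horizontal distance between square_tin and right_pad below 0.015 m and z of square_tin in the frame of right_pad below 0.006 m and horizontal distance between each of catch_cup, rack and drip_tray below 0.015 m and z of catch_cup in the frame of drip_tray below 0.006 m and angle between the y axis of rack and the y axis of drip_tray, either way round below 0.18 rad and angle between rack's own z axis and vertical below 0.05 rad and height (world z) of rack between 0.058 and 0.067 m and contact force between rack and round_tin above 0.1 N and contact force between rack and square_tin above 0.1 N and horizontal distance between rook and rack below 0.015 m and z of rook in the frame of rack between 0.009 and 0.016 m and linear speed of each of round_tin, square_tin, catch_cup, rook, rack below 0.02 m/s and angular speed of each of round_tin, square_tin, catch_cup, rook, rack below 0.2 rad/s); the robot touches nothing.
It fails at once if the paint jar or the tape roll is moved by more than 20 mm (distance of any of jar, tape_roll from where it was at the start of the episode above 0.02 m).
It also fails if it takes over 133 s, if anything falls off the work surface, if the arm or the gripper's body presses on something with over 40 N, if the wrist force passes 120 N, or if a joint passes its speed limit or range.

## Working session

There is one attempt and no reset: what is moved stays moved. The work goes in short steps, Python scripts to look and compute and a shell command to move; the robot and the scene stay as the last step left them, time stands still between calls to the robot, and variables do not carry over. Pictures are saved under pics/ and viewed, about 12 in all and at most 16, crops included, and the job is handed in when it is done.

```bash
mkdir -p pics; ls; cat > h.py <<'E'
import numpy as np, cv2
from bench import robot, eyes
from scipy.spatial.transform import Rotation as R
def cloud(name):
    p=eyes.camera_params(name); o=eyes.snapshot(name); img,d=o
    K=np.array(p["mtx"]); T=np.linalg.inv(np.array(p["world_to_cam"]))
    v,u=np.mgrid[0:400,0:640]
    x=(u-K[0,2])/K[0,0]*d; y=(v-K[1,2])/K[1,1]*d
    P=np.stack([x,-y,-d,np.ones_like(d)],-1)@T.T
    P=P[...,:3]; P[d==0]=np.nan
    return img,P
def save(n,img): cv2.imwrite("pics/"+n,np.ascontiguousarray(img[...,::-1]))
E
python3 - <<'E'
from h import *
for n in("top","scene"):
    img,P=cloud(n); save(n+"0.png",img); np.savez(n+"0.npz",img=img,P=P)
    print(n,eyes.camera_params(n))
o=robot.get_obs(); print(o)
E
```

```text
pics
top {'mtx': array([[449.18553919,   0.        , 321.77688184],
       [  0.        , 449.18553919, 193.67917749],
       [  0.        ,   0.        ,   1.        ]]), 'world_to_cam': array([[-0.02019939, -0.99963667, -0.01784709,  0.02416969],
       [ 0.99772178, -0.02130353,  0.06401105, -0.54053365],
       [-0.064368  , -0.01651345,  0.99778959, -1.05989942],
       [ 0.        ,  0.        ,  0.        ,  1.        ]])}
scene {'mtx': array([[367.58224331,   0.        , 317.28285192],
       [  0.        , 367.58224331, 204.66731312],
       [  0.        ,   0.        ,   1.        ]]), 'world_to_cam': array([[-0.72462195,  0.68906493, -0.01060946,  0.387215  ],
       [-0.50183114, -0.5170501 ,  0.69341524,  0.21900299],
       [ 0.4723225 ,  0.50778806,  0.72046009, -1.33929795],
       [ 0.        ,  0.        ,  0.        ,  1.        ]])}
{'time': 0.1, 'joint_positions': array([ 1.13188867e+00,  8.79125629e-02,  1.37208224e+00,  1.54942100e-05,
        1.68362005e+00, -1.03121645e-01]), 'qvel': array([-2.73841918e-04, -4.90613027e-05, -5.15043625e-03,  5.92538395e-04,
       -1.19565413e-03,  1.97551457e-04]), 'joint_torque': array([ 2.45324598e-03, -3.41253304e+01, -3.03300405e+01,  7.20189884e-02,
        3.05258331e-02, -1.04988978e-04]), 'tool_pos': array([0.18100055, 0.51876719, 0.1698147 ]), 'ee_rot': array([-3.14136917e+00,  2.00986755e-03,  1.23501227e+00]), 'wrist_force': array([ 1.11119907,  0.32152987, -0.56043577]), 'wrist_torque': array([-0.01103087,  0.03562725, -0.00318057]), 'width': 0.09410401363814155}
```

View pics/top0.png

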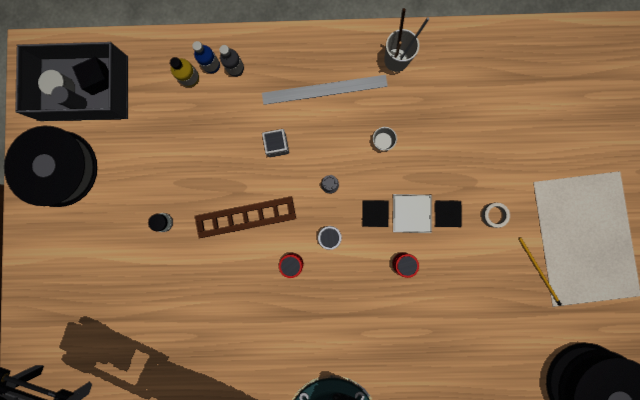

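View pics/scene0.png

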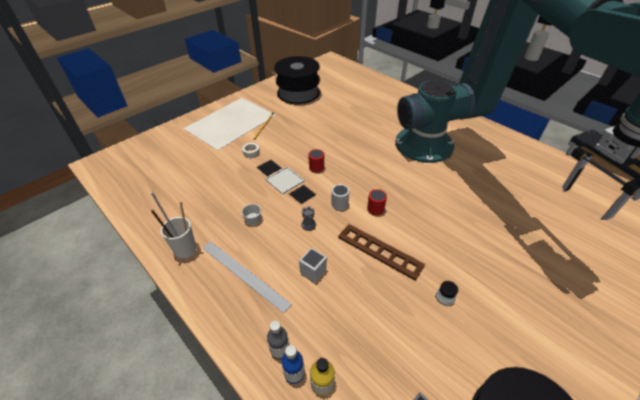

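The top view shows:
- round tin, bare (329,237). The look-alikes are the red tins at (291,265) and (406,265), which I leave alone.
- square tin (275,142), cup (384,139), rook (330,184), rack (245,217)
- tray (411,214), with the left pad at (375,213) and the right pad at (448,213)
- jar (160,222), tape roll (497,215)

Next I measure these and check them in an enlarged crop.

```bash
cat > meas.py <<'E'
from h import *
def comps(img,P,win,zlo,zhi,mask=None):
    # win: u0,v0,u1,v1
    m=np.zeros(P.shape[:2],bool); u0,v0,u1,v1=win; m[v0:v1,u0:u1]=1
    with np.errstate(invalid='ignore'): m&=(P[...,2]>zlo)&(P[...,2]<zhi)
    if mask is not None: m&=mask
    return P[m]
def rect(Q):
    (c,s,a)=cv2.minAreaRect((Q[:,:2]*1000).astype(np.float32)); return np.round(c,1),np.round(s,1),round(a,1)
def circ(Q):
    c,r=cv2.minEnclosingCircle((Q[:,:2]*1000).astype(np.float32)); return np.round(c,1),round(r,1)
E
python3 - <<'E'
from meas import *
d=np.load("top0.npz"); img,P=d["img"],d["P"]
g=img.astype(int)
print("table z",np.nanmedian(P[160:175,200:300,2]))
dark=(g.max(-1)<70)
for n,w,lo,hi,mk in [("round",(310,220,350,255),.045,.08,None),("square",(255,125,295,162),.045,.08,None),("cup",(365,120,402,158),.025,.06,None),
  ("rook",(315,170,345,198),.04,.08,None),("rack",(190,190,300,242),.006,.03,None),("jar",(143,205,177,238),.03,.06,None),("tape",(478,198,515,232),.012,.04,None),
  ("tray",(390,192,433,236),-.01,.02,(g.min(-1)>150)),("lp",(358,195,391,231),-.01,.02,dark),("rp",(433,195,466,231),-.01,.02,dark),
  ("redL",(275,250,305,282),.045,.08,None),("redR",(390,250,422,282),.045,.08,None)]:
    Q=comps(img,P,w,lo,hi,mk)
    print(n,len(Q),"z",np.round(np.percentile(Q[:,2],[5,50,95])*1000,1),"mean",np.round(Q[:,:2].mean(0)*1000,1),"rect",*rect(Q),"circ",*circ(Q))
save("crop1.png",cv2.resize(img[110:290,180:520],None,fx=2.3,fy=2.3,interpolation=cv2.INTER_CUBIC))
E
```

```text
table z -0.00030539728871070704
round 443 z [55.9 59.8 62.6] mean [438.1  -2.2] rect [437.1  -2.2] [50.9 53.1] 89.1 circ [437.7  -2.1] 27.5
square 519 z [53.2 59.5 62.7] mean [662.8 120.4] rect [664.2 121.2] [53.2 52.7] 9.3 circ [664.1 121.7] 35.2
cup 146 z [26.4 36.2 40.3] mean [ 671.9 -141.3] rect [ 668.  -137.9] [55.4 54.7] 44.1 circ [ 668.2 -138.2] 28.5
rook 188 z [50.3 55.3 64.5] mean [564.5  -5.5] rect [564.5  -5.7] [34.5 33.1] 40.1 circ [565.   -5.7] 17.9
rack 1632 z [ 8.2 11.6 14.9] mean [489.4 200.7] rect [505.7 207.4] [ 90.1 255.1] 10.2 circ [503. 206.] 128.5
jar 275 z [36.9 45.6 48.6] mean [480.9 399.9] rect [480.9 401.2] [41.8 37.8] 89.5 circ [481.7 401.7] 21.4
tape 319 z [13.7 22.4 26.1] mean [ 482.1 -398.5] rect [ 482.6 -399.4] [59.2 58.5] 73.9 circ [ 482.  -399.5] 30.4
tray 1237 z [-1.   2.6  5.9] mean [ 489.6 -203. ] rect [ 489.6 -201.7] [88.9 84.8] 88.9 circ [ 489.4 -200.2] 60.1
lp 679 z [-1.2  2.2  5.7] mean [ 491.8 -115.4] rect [ 492.4 -115. ] [64.2 63.1] 88.8 circ [ 491.2 -115. ] 42.5
rp 689 z [-0.8  2.4  5.7] mean [ 487.4 -290.1] rect [ 487.6 -290.8] [65.  60.5] 88.8 circ [ 487.6 -289.7] 43.0
redL 455 z [54.9 59.8 63.1] mean [375.4  88. ] rect [375.3  88.4] [54.  52.1] 89.0 circ [374.7  88.6] 27.2
redR 468 z [54.6 59.5 62.6] mean [ 371.5 -176.4] rect [ 370.9 -176.7] [52.9 51.7] 42.2 circ [ 371.3 -177. ] 27.5
```

View pics/crop1.png

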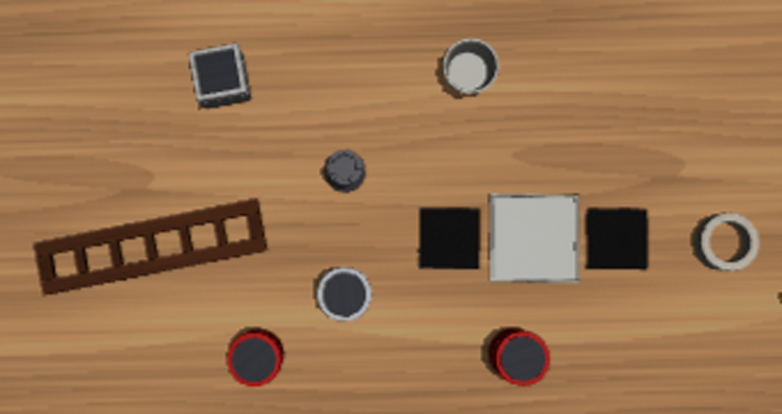

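The crop confirms the choices: the bare tin is at crop (343,293), and both look-alikes are clearly red. All the sizes agree with the list. First I turn the tool to yaw 0 so its axes line up with the world.

```bash
python3 -m jog '[[[0,0,8.5],[0,0,0],-1],[[0,0,17],[0,0,0],-1],[[0,0,25.5],[0,0,0],-1],[[0,0,34],[0,0,0],-1],[[0,0,42],[0,0,0],-1]]'
python3 -m jog '[[[0,0,8.5],[0,0,0],-1],[[0,0,17],[0,0,0],-1],[[0,0,25.5],[0,0,0],-1],[[0,0,28.8],[0,0,0],-1]]'
python3 - <<'E'
from meas import *
d=np.load("top0.npz"); img,P=d["img"],d["P"]; g=img.astype(int)
Q=comps(img,P,(190,190,300,242),.004,.02,(g[...,0]<105)&(g[...,2]<60))
print("rack",len(Q),*rect(Q),Q.mean(0))
E
```

```text
time: 0.6
tool_pos: [0.1811, 0.5189, 0.1702]
ee_rot: [3.141, 0.001, 0.496]
wrist_force: [0.1, -0.1, -0.3]
width: 0.0937
time: 1.0
tool_pos: [0.1811, 0.5189, 0.1702]
ee_rot: [3.14, 0.001, -0.005]
wrist_force: [0.2, -0.1, 0.4]
width: 0.0942
rack 1578 [489.4 200.1] [ 55.7 239.6] 10.2 [0.48888851 0.20061285 0.01152738]
```

```bash
for i in 1; do
python3 -m jog '[[[0,0,0],[40,54,0],-1],[[0,0,0],[70,94,0],-1],[[0,0,0],[100,134,0],-1],[[0,0,0],[122,164,0],-1],[[0,0,0],[122,164,0],-1]]' | grep pos
python3 -m jog '[[[0,0,0],[30,40,0],-1],[[0,0,0],[60,80,0],-1],[[0,0,0],[90,121,0],-1],[[0,0,0],[122,164,0],-1],[[0,0,0],[122,164,0],-1]]' | grep pos
python3 -m jog '[[[0,0,0],[30,40,0],-1],[[0,0,0],[60,80,0],-1],[[0,0,0],[90,121,0],-1],[[0,0,0],[122,164,0],-1],[[0,0,0],[122,164,0],-1]]' | grep pos
python3 -m jog '[[[0,0,0],[30,40,0],-1],[[0,0,0],[60,80,0],-1],[[0,0,0],[90,121,0],-1],[[0,0,0],[121,165,0],-1],[[0,0,0],[121,165,0],-1]]'
done
python3 - <<'E'
from meas import *
print(robot.get_obs()["joint_positions"])
img,P=cloud("wrist"); save("w1.png",img)
with np.errstate(invalid='ignore'): m=(P[...,2]>.028)&(P[...,2]<.06)&(np.abs(P[...,0]-.668)<.045)&(np.abs(P[...,1]+.138)<.045)
Q=P[m]; print(len(Q),circ(Q),rect(Q),np.percentile(Q[:,2],[5,50,95]))
E
```

```text
tool_pos: [0.3057, 0.3512, 0.1705]
tool_pos: [0.4272, 0.1876, 0.1702]
tool_pos: [0.5487, 0.0243, 0.1693]
time: 3.0
tool_pos: [0.6692, -0.1403, 0.167]
ee_rot: [-3.141, 0.004, -0.004]
wrist_force: [0.3, 0.5, -0.1]
width: 0.0939
[-2.89272723e-01  3.96232981e-01  1.00428871e+00 -5.86343634e-04
  1.74498504e+00 -2.85464266e-01]
756 (array([ 667.5, -140.2]), 28.7) (array([ 667.3, -140. ]), array([56.6, 56.3]), 89.6) [0.029186   0.03618881 0.03772269]
```

View pics/w1.png

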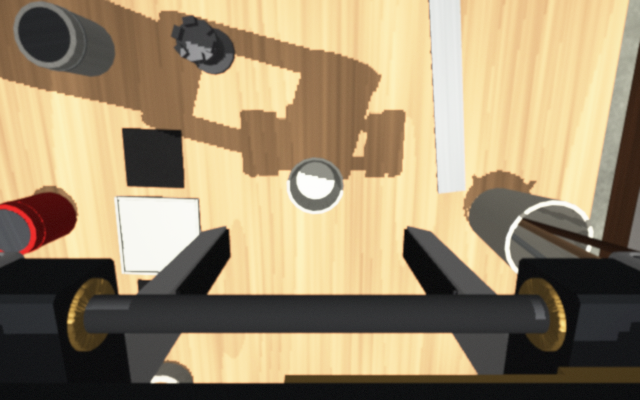

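The wrist view shows the cup at (315,185), directly under the TCP at (667.5, -140). I grasp it and lift.

```bash

python3 -m jog '[[[0,0,0],[-2,0,45],-1],[[0,0,0],[-2,0,90],-1],[[0,0,0],[-2,0,130],-1],[[0,0,0],[-2,0,152],-1],[[0,0,0],[-2,0,152],-1]]'
python3 -m jog '[[[0,0,0],[0,0,0],0.5],[[0,0,0],[0,0,0],1],[[0,0,0],[0,0,0],1],[[0,0,0],[0,0,0],1],[[0,0,0],[0,0,0],1]]'
python3 -m jog '[[[0,0,0],[0,0,-15],1],[[0,0,0],[0,0,-45],1],[[0,0,0],[0,0,-80],1],[[0,0,0],[0,0,-80],1]]'
```

```text
time: 3.55
tool_pos: [0.6618, -0.1336, 0.0139]
ee_rot: [-3.138, 0.01, 0.002]
wrist_force: [-0.1, -0.8, -0.3]
width: 0.0941
time: 4.05
tool_pos: [0.6664, -0.1382, 0.02]
ee_rot: [3.141, -0.002, -0.001]
wrist_force: [0.4, 0.3, 0.6]
width: 0.057
time: 4.45
tool_pos: [0.6698, -0.1393, 0.1075]
ee_rot: [3.138, -0.013, -0.001]
wrist_force: [0.9, 0.1, 1.1]
width: 0.0255
```

The opening fell from 57 to 25 mm, so the cup slipped out. I look before doing anything else.

```bash

python3 -m jog '[[[0,0,0],[0,0,-40],-1],[[0,0,0],[0,0,-40],-1],[[0,0,0],[0,0,-40],-1],[[0,0,0],[0,0,-40],-1],[[0,0,0],[0,0,-40],-1]]'
python3 - <<'E'
from meas import *
img,P=cloud("wrist"); save("w2.png",img)
with np.errstate(invalid='ignore'): m=(P[...,2]>.012)&(P[...,2]<.07)&(np.abs(P[...,0]-.668)<.06)&(np.abs(P[...,1]+.138)<.06)
Q=P[m]; print(len(Q),circ(Q),rect(Q),np.percentile(Q[:,2],[5,50,95]))
E
```

```text
time: 4.95
tool_pos: [0.6648, -0.1378, 0.1366]
ee_rot: [-3.14, 0.004, -0.001]
wrist_force: [-1.1, -0.5, -0.2]
width: 0.0624
1441 (array([ 667.4, -140. ]), 28.7) (array([ 667.4, -140.1]), array([56.5, 56.9]), 45.1) [0.01424379 0.03267628 0.03753894]
```

View pics/w2.png

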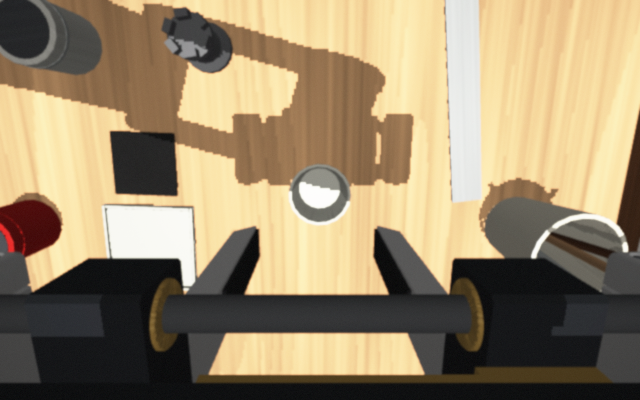

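The cup is still upright in the same place, (667.4, -140). I lifted before the fingers had finished closing, so this time I close for longer.

```bash

python3 -m jog '[[[0,0,0],[0,0,30],-1],[[0,0,0],[1,1,70],-1],[[0,0,0],[1,1,105],-1],[[0,0,0],[1,1,124],-1],[[0,0,0],[1,1,124],-1]]'
python3 -m jog '[[[0,0,0],[0,0,0],1],[[0,0,0],[0,0,0],1],[[0,0,0],[0,0,0],1],[[0,0,0],[0,0,0],1],[[0,0,0],[0,0,0],1]]'
python3 -m jog '[[[0,0,0],[0,0,0],1],[[0,0,0],[0,0,0],1],[[0,0,0],[0,0,0],1],[[0,0,0],[0,0,0],1]]'
python3 -m jog '[[[0,0,0],[0,0,-5],1],[[0,0,0],[0,0,-20],1],[[0,0,0],[0,0,-50],1],[[0,0,0],[0,0,-80],1],[[0,0,0],[0,0,-80],1]]'
```

```text
time: 5.5
tool_pos: [0.6629, -0.1379, 0.0088]
ee_rot: [-3.138, 0.01, -0.001]
wrist_force: [-0.5, 0.2, -0.4]
width: 0.0939
time: 6.0
tool_pos: [0.6674, -0.1392, 0.016]
ee_rot: [3.141, -0.002, -0.001]
wrist_force: [-0.2, 0.2, -0.3]
width: 0.0572
time: 6.4
tool_pos: [0.6667, -0.139, 0.0148]
ee_rot: [-3.141, 0.0, -0.001]
wrist_force: [0.5, 0.7, -0.1]
width: 0.0255
time: 6.9
tool_pos: [0.6706, -0.1401, 0.1031]
ee_rot: [3.138, -0.012, -0.001]
wrist_force: [0.1, -0.1, 1.7]
width: 0.0002
```

```bash

python3 -m jog '[[[0,0,0],[0,0,-30],-1],[[0,0,0],[0,0,-30],-1],[[0,0,0],[0,0,-30],-1],[[0,0,0],[0,0,-30],-1],[[0,0,0],[0,0,-30],-1]]'
python3 - <<'E'
from meas import *
img,P=cloud("wrist"); 
i2,P2=cloud("scene")
a=cv2.resize(img,(400,250)); b=cv2.resize(i2[120:290,160:432],(400,250)); save("w3.png",np.hstack([a,b]))
with np.errstate(invalid='ignore'): m=(P[...,2]>.012)&(P[...,2]<.07)&(np.abs(P[...,0]-.668)<.06)&(np.abs(P[...,1]+.138)<.06)
Q=P[m]; print(len(Q),circ(Q),rect(Q),np.percentile(Q[:,2],[5,50,95]))
E
```

```text
time: 7.4
tool_pos: [0.6658, -0.1388, 0.1227]
ee_rot: [-3.141, 0.003, -0.001]
wrist_force: [-0.2, -0.3, -0.1]
width: 0.0372
1570 (array([ 667.4, -140. ]), 28.7) (array([ 667.8, -140. ]), array([57.1, 56.3]), 89.0) [0.01430626 0.03266002 0.03755045]
```

View pics/w3.png

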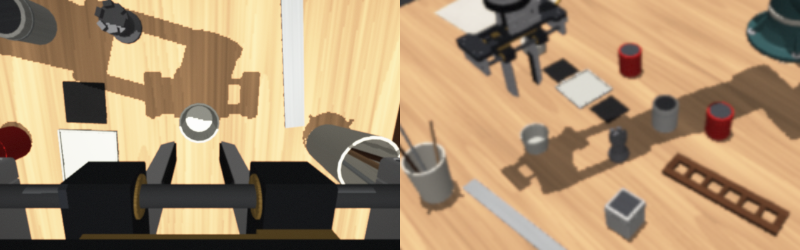

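The scene view shows the fingers are not over the cup: the tips are at crop (515,80) and the cup at (535,135). I measure where the fingertips really are.

```bash
python3 - <<'E'
from meas import *
o=robot.get_obs(); print(o["tool_pos"],o["ee_rot"],o["joint_positions"])
p=eyes.camera_params("wrist"); T=np.linalg.inv(p["world_to_cam"]); print("cam at",T[:3,3],"look",-T[:3,2],"up",T[:3,1])
for n in("wrist","scene","top"):
    p=eyes.camera_params(n);K=p["mtx"]
    for w in [o["tool_pos"],[.6675,-.140,.038]]:
        c=np.array(p["world_to_cam"])@np.r_[w,1]; print(n,"px",(K@[c[0],-c[1],-c[2]])[:2]/-c[2])
    img,P=cloud(n)
    if n=="top": save("t2.png",cv2.resize(img[80:260,290:490],None,fx=3,fy=3))
    with np.errstate(invalid='ignore'): m=(P[...,2]>.10)&(P[...,2]<.17)&(P[...,0]>.5)&(P[...,0]<.8)&(P[...,1]>-.32)&(P[...,1]<.05)
    Q=P[m]
    if len(Q): 
        lo=Q[Q[:,2]<Q[:,2].min()+.012]; print(n,len(Q),Q.min(0),Q.max(0),"low:",lo.min(0),lo.max(0),len(lo))
E
```

```text
[ 0.66610335 -0.13882628  0.12322604] [-3.14076649e+00  2.46804480e-03 -6.66015320e-04] [-2.88806323e-01  3.94561798e-01  1.09268924e+00  9.11039344e-05
  1.65694268e+00 -2.88131567e-01]
cam at [ 0.66622365 -0.07346488  0.33590863] look [-0.00182949 -0.22547029 -0.97424833] up [ 4.14163149e-04  9.74249702e-01 -2.25471386e-01]
wrist px [316.62563379 224.77043694]
wrist px [318.25927339 197.41782289]
wrist 479 [ 0.631778   -0.14674755  0.15564471] [ 0.70034783 -0.12861447  0.16998434] low: [ 0.63216646 -0.14674755  0.15564471] [ 0.7000749  -0.12861447  0.16762403] 374
scene px [247.0001647  189.34213653]
scene px [250.72214312 210.59983273]
scene 27 [ 0.63253267 -0.14695409  0.15910165] [ 0.70053583 -0.12708635  0.16957258] low: [ 0.63253267 -0.14695409  0.15910165] [ 0.70053583 -0.12708635  0.16957258] 27
top px [389.45894056 131.6922707 ]
top px [385.16517711 138.36333808]
```

View pics/t2.png

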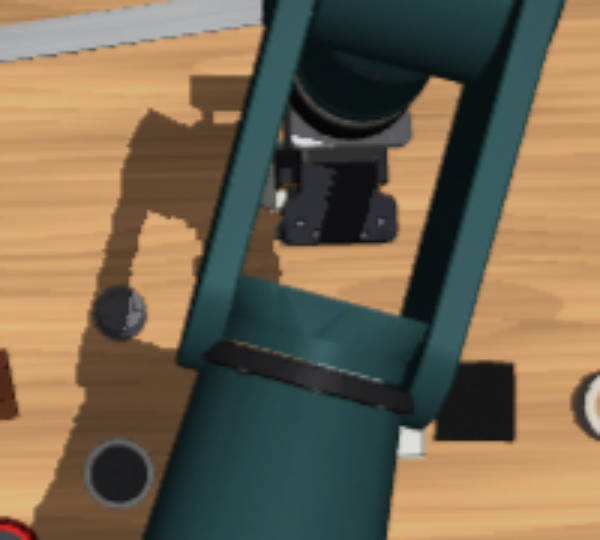

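The fingertips' xy position agrees with the reported TCP, but their lowest points are at z≈0.156 while the TCP reads 0.123. The fingers were passing above the cup rim. I check tip height against opening.

```bash
cat > tips.py <<'E'
from meas import *
o=robot.get_obs(); t=o["tool_pos"]; print("tcp",t,"w",o["width"])
for n in("wrist","scene"):
    img,P=cloud(n)
    with np.errstate(invalid='ignore'): m=(np.abs(P[...,0]-t[0])<.07)&(np.abs(P[...,1]-t[1])<.02)&(P[...,2]>t[2]-.03)&(P[...,2]<t[2]+.10)
    Q=P[m]; z=np.sort(Q[:,2])-t[2]; print(n,len(Q),"lowest rel z",np.round(z[[0,3,10]]*1000,1) if len(Q)>10 else z)
    for s in (-1,1):
        q=Q[(s*(Q[:,0]-t[0])>0)&(Q[:,2]<t[2]+.06)]
        if len(q): print("  side",s,"x rel",np.round((q[:,0]-t[0])[[q[:,0].argmin(),q[:,0].argmax()]]*1000,1),"zmin",np.round((q[:,2].min()-t[2])*1000,1),len(q))
E
python3 -m jog '[[[0,0,0],[0,0,0],-1],[[0,0,0],[0,0,0],-1],[[0,0,0],[0,0,0],-1],[[0,0,0],[0,0,0],-1],[[0,0,0],[0,0,0],-1]]'
python3 tips.py
python3 -m jog '[[[0,0,0],[0,0,0],1],[[0,0,0],[0,0,0],1],[[0,0,0],[0,0,0],1],[[0,0,0],[0,0,0],1],[[0,0,0],[0,0,0],1]]' |grep wid
python3 -m jog '[[[0,0,0],[0,0,0],1],[[0,0,0],[0,0,0],1],[[0,0,0],[0,0,0],1],[[0,0,0],[0,0,0],1],[[0,0,0],[0,0,0],1]]' |grep wid
python3 tips.py
```

```text
time: 8.15
tool_pos: [0.6668, -0.139, 0.1249]
ee_rot: [-3.142, -0.0, -0.001]
wrist_force: [1.0, -0.5, -0.3]
width: 0.0935
tcp [ 0.66683484 -0.13901399  0.12494656] w 0.0935048565272687
wrist 6068 lowest rel z [32.6 32.8 33.3]
  side -1 x rel [-58.7 -46.4] zmin 32.8 843
  side 1 x rel [46.  58.2] zmin 32.6 848
scene 259 lowest rel z [34.3 36.4 40.6]
  side -1 x rel [-59.4 -47. ] zmin 36.0 46
  side 1 x rel [44.8 58.2] zmin 34.3 39
width: 0.0577
width: 0.0175
tcp [ 0.66679381 -0.13903713  0.12485224] w 0.01754252585047703
wrist 3058 lowest rel z [32.5 33.1 34.6]
  side -1 x rel [-20.9  -8.8] zmin 32.5 458
  side 1 x rel [ 8.4 20.4] zmin 33.3 460
scene 264 lowest rel z [34.5 38.4 41.5]
  side -1 x rel [-19.4  -6.8] zmin 34.5 44
  side 1 x rel [ 6.4 18.5] zmin 38.7 38
```

The tips are consistently 33 mm above the reported TCP at every opening and in both cameras. So I use true tip z = reported z + 33 mm. I descend again with that correction, slowing near the end and watching the force.

```bash

python3 -m jog '[[[0,0,0],[0,0,0],-1],[[0,0,0],[0,0,0],-1],[[0,0,0],[0,0,0],-1],[[0,0,0],[0,0,0],-1],[[0,0,0],[0,0,0],-1]]' |grep wid
python3 -m jog '[[[0,0,0],[0,0,0],-1],[[0,0,0],[0,0,0],-1],[[0,0,0],[0,0,20],-1],[[0,0,0],[0,0,50],-1],[[0,0,0],[0,0,80],-1]]' |grep wid
python3 -m jog '[[[0,0,0],[0,1,20],-1],[[0,0,0],[0,1,40],-1],[[0,0,0],[0,1,54],-1],[[0,0,0],[0,1,63],-1],[[0,0,0],[0,1,63],-1]]' 
python3 -m jog '[[[0,0,0],[0,0,0],1],[[0,0,0],[0,0,0],1],[[0,0,0],[0,0,0],1],[[0,0,0],[0,0,0],1],[[0,0,0],[0,0,0],1]]'
python3 -m jog '[[[0,0,0],[0,0,0],1],[[0,0,0],[0,0,0],1],[[0,0,0],[0,0,0],1]]'
```

```text
width: 0.0462
width: 0.0859
time: 10.85
tool_pos: [0.6659, -0.1397, -0.0197]
ee_rot: [-3.141, 0.002, -0.001]
wrist_force: [0.1, 0.1, -0.1]
width: 0.094
time: 11.35
tool_pos: [0.6671, -0.1401, -0.0176]
ee_rot: [3.141, -0.001, -0.001]
wrist_force: [-0.4, 0.1, -0.7]
width: 0.0572
time: 11.65
tool_pos: [0.667, -0.1401, -0.0177]
ee_rot: [3.142, -0.001, -0.001]
wrist_force: [-0.4, 0.3, 1.7]
width: 0.055
```

```bash

python3 -m jog '[[[0,0,0],[0,0,-8],1],[[0,0,0],[0,0,-25],1],[[0,0,0],[0,0,-45],1],[[0,0,0],[0,0,-60],1],[[0,0,0],[0,0,-60],1]]' 
python3 -m jog '[[[0,0,0],[-30,10,0],1],[[0,0,0],[-70,24,0],1],[[0,0,0],[-110,38,0],1],[[0,0,0],[-150,52,0],1],[[0,0,0],[-177,62,0],1]]' 
python3 -m jog '[[[0,0,0],[0,0,0],1],[[0,0,0],[0,0,0],1],[[0,0,0],[0,0,20],1],[[0,0,0],[0,0,38],1],[[0,0,0],[0,0,45],1]]' 
python3 -m jog '[[[0,0,0],[0,0,0],1],[[0,0,0],[0,0,4],1],[[0,0,0],[0,0,8],1],[[0,0,0],[0,0,11],1],[[0,0,0],[0,0,11],1]]'
```

```text
time: 12.15
tool_pos: [0.6688, -0.1406, 0.0455]
ee_rot: [3.14, -0.006, -0.001]
wrist_force: [0.3, 0.3, -0.2]
width: 0.0552
time: 12.65
tool_pos: [0.4866, -0.202, 0.0406]
ee_rot: [-3.141, 0.003, -0.001]
wrist_force: [0.1, -0.1, -0.5]
width: 0.0554
time: 13.15
tool_pos: [0.4895, -0.2006, -0.0055]
ee_rot: [-3.139, 0.003, 0.0]
wrist_force: [0.3, -0.2, -0.6]
width: 0.0555
time: 13.65
tool_pos: [0.4896, -0.2018, -0.0143]
ee_rot: [-3.141, 0.0, -0.001]
wrist_force: [-0.2, 0.6, -0.7]
width: 0.0551
```

```bash

python3 -m jog '[[[0,0,0],[0,0,0],-1],[[0,0,0],[0,0,0],-1],[[0,0,0],[0,0,0],-1],[[0,0,0],[0,0,0],-1],[[0,0,0],[0,0,0],-1]]' 
python3 -m jog '[[[0,0,0],[0,0,-15],-1],[[0,0,0],[0,0,-40],-1],[[0,0,0],[0,0,-75],-1],[[0,0,0],[0,0,-75],-1]]'
python3 -m jog '[[[0,0,0],[-10,-40,0],-1],[[0,0,0],[-22,-85,0],-1],[[0,0,0],[-34,-130,0],-1],[[0,0,0],[-46,-175,0],-1],[[0,0,0],[-52,-200,0],-1]]'
python3 -m jog '[[[0,0,0],[0,0,0],-1],[[0,0,0],[0,0,0],-1]]'
python3 - <<'E'
from meas import *
img,P=cloud("wrist"); 
with np.errstate(invalid='ignore'): m=(P[...,2]>.055)&(P[...,2]<.065)&(np.abs(P[...,0]-.438)<.04)&(np.abs(P[...,1]+.002)<.045)
Q=P[m]; print(len(Q),circ(Q),rect(Q)); print(robot.get_obs()["tool_pos"])
i2,P2=cloud("top")
Q=comps(i2,P2,(385,188,438,240),.028,.06,None); print("cup",len(Q),circ(Q),rect(Q))
E
```

```text
time: 14.15
tool_pos: [0.4898, -0.202, -0.014]
ee_rot: [3.142, -0.0, -0.001]
wrist_force: [0.3, -0.2, -0.6]
width: 0.0917
time: 14.55
tool_pos: [0.4933, -0.2038, 0.0665]
ee_rot: [3.137, -0.01, -0.001]
wrist_force: [0.6, 0.0, 0.5]
width: 0.0942
time: 15.05
tool_pos: [0.4362, 0.0009, 0.06]
ee_rot: [-3.14, 0.001, 0.001]
wrist_force: [0.6, 0.9, 0.2]
width: 0.0941
time: 15.25
tool_pos: [0.4377, -0.0019, 0.0604]
ee_rot: [3.141, 0.0, 0.001]
wrist_force: [0.5, 0.0, -0.9]
width: 0.0943
5174 (array([436.7,  -3.7]), 27.0) (array([436.8,  -3.7]), array([53. , 53.4]), 75.5)
[ 0.43796786 -0.00246987  0.06050634]
cup 151 (array([ 491.7, -200. ]), 29.0) (array([ 491. , -199.5]), array([57. , 53.8]), 88.8)
```

```bash

python3 -m jog '[[[0,0,0],[-1,1,25],-1],[[0,0,0],[-1,1,50],-1],[[0,0,0],[-1,1,67],-1],[[0,0,0],[-1,1,75],-1],[[0,0,0],[-1,1,75],-1]]' 
python3 -m jog '[[[0,0,0],[0,0,0],1],[[0,0,0],[0,0,0],1],[[0,0,0],[0,0,0],1],[[0,0,0],[0,0,0],1],[[0,0,0],[0,0,0],1]]' | grep wid
python3 -m jog '[[[0,0,0],[0,0,0],1],[[0,0,0],[0,0,0],1],[[0,0,0],[0,0,0],1]]'
python3 -m jog '[[[0,0,0],[0,0,-8],1],[[0,0,0],[0,0,-25],1],[[0,0,0],[0,0,-35],1],[[0,0,0],[0,0,-35],1],[[0,0,0],[0,0,-35],1]]' 
python3 -m jog '[[[0,0,0],[12,25,0],1],[[0,0,0],[25,52,0],1],[[0,0,0],[40,82,0],1],[[0,0,0],[55,112,0],1],[[0,0,0],[55,112,0],1]]' 
python3 -m jog '[[[0,0,0],[0,0,8],1],[[0,0,0],[0,0,18],1],[[0,0,0],[0,0,26],1],[[0,0,0],[0,0,31],1],[[0,0,0],[0,0,31],1]]'
```

```text
time: 15.85
tool_pos: [0.436, -0.0037, -0.0154]
ee_rot: [-3.141, 0.003, -0.002]
wrist_force: [0.7, -0.2, -0.2]
width: 0.0939
width: 0.0574
time: 16.65
tool_pos: [0.437, -0.0028, -0.0138]
ee_rot: [-3.142, -0.0, -0.001]
wrist_force: [-0.5, 0.6, 1.7]
width: 0.0537
time: 17.15
tool_pos: [0.4368, -0.0029, 0.0208]
ee_rot: [-3.142, -0.0, -0.001]
wrist_force: [0.5, -0.5, -1.9]
width: 0.0536
time: 17.65
tool_pos: [0.4927, -0.1181, 0.0199]
ee_rot: [3.14, 0.0, -0.004]
wrist_force: [-0.1, 1.3, -1.8]
width: 0.0534
time: 18.15
tool_pos: [0.4912, -0.114, -0.0106]
ee_rot: [-3.141, 0.001, 0.0]
wrist_force: [0.3, -0.1, -1.3]
width: 0.0534
```

```bash

python3 -m jog '[[[0,0,0],[0,0,0],1],[[0,0,0],[0,0,0],-1],[[0,0,0],[0,0,0],-1],[[0,0,0],[0,0,0],-1],[[0,0,0],[0,0,0],-1]]' 
python3 -m jog '[[[0,0,0],[0,0,0],-1],[[0,0,0],[0,0,-15],-1],[[0,0,0],[0,0,-40],-1],[[0,0,0],[0,0,-75],-1],[[0,0,0],[0,0,-75],-1]]'
python3 -m jog '[[[0,0,0],[25,-34,0],-1],[[0,0,0],[50,-68,0],-1],[[0,0,0],[78,-106,0],-1],[[0,0,0],[106,-144,0],-1],[[0,0,0],[130,-176,0],-1]]'
python3 -m jog '[[[0,0,-2],[20,-28,0],-1],[[0,0,-5],[42,-59,0],-1],[[0,0,-9.3],[42,-59,0],-1],[[0,0,-9.3],[42,-59,0],-1],[[0,0,-9.3],[42,-59,0],-1]]'
python3 - <<'E'
from meas import *
img,P=cloud("wrist"); 
with np.errstate(invalid='ignore'): m=(P[...,2]>.055)&(P[...,2]<.065)&(np.abs(P[...,0]-.664)<.05)&(np.abs(P[...,1]-.121)<.05)
Q=P[m]; print(len(Q),circ(Q),rect(Q)); print(robot.get_obs()["tool_pos"])
i2,P2=cloud("top")
Q=comps(i2,P2,(350,190,391,240),.050,.08,None); print("round",len(Q),circ(Q),rect(Q))
E
```

```text
time: 18.65
tool_pos: [0.492, -0.115, -0.0099]
ee_rot: [3.141, -0.001, -0.001]
wrist_force: [0.4, -0.2, -0.4]
width: 0.0822
time: 19.15
tool_pos: [0.4956, -0.1162, 0.0704]
ee_rot: [3.138, -0.01, -0.001]
wrist_force: [0.8, -0.8, 0.0]
width: 0.0944
time: 19.65
tool_pos: [0.6226, 0.0631, 0.0637]
ee_rot: [-3.141, 0.001, -0.0]
wrist_force: [0.3, -0.2, -0.3]
width: 0.0942
time: 20.15
tool_pos: [0.6635, 0.1196, 0.0639]
ee_rot: [3.142, 0.001, 0.16]
wrist_force: [0.2, 0.4, 0.3]
width: 0.0937
5917 (array([663.7, 119.8]), 34.9) (array([663.7, 119.7]), array([52.1, 51.5]), 9.4)
[0.66352699 0.11932313 0.06432941]
round 449 (array([ 492.8, -113.4]), 27.4) (array([ 492.5, -112.7]), array([52.5, 53.1]), 88.8)
```

```bash

python3 -m jog '[[[0,0,0],[0,0,25],-1],[[0,0,0],[0,0,50],-1],[[0,0,0],[0,0,69],-1],[[0,0,0],[0,0,78],-1],[[0,0,0],[0,0,78],-1]]' 
python3 -m jog '[[[0,0,0],[0,0,0],1],[[0,0,0],[0,0,0],1],[[0,0,0],[0,0,0],1],[[0,0,0],[0,0,0],1],[[0,0,0],[0,0,0],1]]' | grep wid
python3 -m jog '[[[0,0,0],[0,0,0],1],[[0,0,0],[0,0,0],1],[[0,0,0],[0,0,0],1],[[0,0,0],[0,0,0],1]]'
python3 -m jog '[[[0,0,0],[0,0,-8],1],[[0,0,0],[0,0,-25],1],[[0,0,3],[0,0,-50],1],[[0,0,6],[0,0,-80],1],[[0,0,9.3],[0,0,-80],1]]' 
python3 -m jog '[[[0,0,0],[0,0,0],1],[[0,0,0],[-15,35,0],1],[[0,0,0],[-32,75,0],1],[[0,0,0],[-50,116,0],1],[[0,0,0],[-68,158,0],1]]' 
python3 -m jog '[[[0,0,0],[-18,42,0],1],[[0,0,0],[-36,84,0],1],[[0,0,0],[-54,126,0],1],[[0,0,0],[-72,168,0],1],[[0,0,0],[-90,210,0],1]]' 
python3 -m jog '[[[0,0,0],[-9,21,0],1],[[0,0,0],[-17,41,0],1],[[0,0,0],[-17,41,0],1],[[0,0,0],[-17,41,0],1],[[0,0,0],[-17,41,0],1]]'
```

```text
time: 20.75
tool_pos: [0.6625, 0.1193, -0.0147]
ee_rot: [-3.141, 0.003, 0.16]
wrist_force: [0.1, -0.1, -0.6]
width: 0.0942
width: 0.0575
time: 21.65
tool_pos: [0.6641, 0.12, -0.0128]
ee_rot: [-3.141, -0.0, 0.162]
wrist_force: [-0.6, -0.5, 2.2]
width: 0.0517
time: 22.15
tool_pos: [0.6672, 0.1203, 0.0728]
ee_rot: [-3.141, -0.01, -0.003]
wrist_force: [0.3, -0.5, -1.1]
width: 0.0518
time: 22.65
tool_pos: [0.5939, -0.0389, 0.0651]
ee_rot: [-3.141, 0.003, 0.002]
wrist_force: [0.4, -1.5, -2.5]
width: 0.0521
time: 23.15
tool_pos: [0.5038, -0.2488, 0.0654]
ee_rot: [-3.14, 0.002, 0.001]
wrist_force: [0.3, -0.3, -1.5]
width: 0.0519
time: 23.65
tool_pos: [0.4887, -0.2877, 0.0661]
ee_rot: [-3.14, 0.001, 0.001]
wrist_force: [0.0, 0.6, -1.9]
width: 0.0521
```

```bash

python3 -m jog '[[[0,0,0],[-1,2,25],1],[[0,0,0],[-1,2,50],1],[[0,0,0],[-1,2,66],1],[[0,0,0],[-1,2,75],1],[[0,0,0],[-1,2,75],1]]' 
python3 -m jog '[[[0,0,0],[0,0,0],1],[[0,0,0],[0,0,0],-1],[[0,0,0],[0,0,0],-1],[[0,0,0],[0,0,0],-1],[[0,0,0],[0,0,0],-1]]' 
python3 -m jog '[[[0,0,0],[0,0,0],-1],[[0,0,0],[0,0,-15],-1],[[0,0,0],[0,0,-40],-1],[[0,0,0],[0,0,-75],-1],[[0,0,0],[0,0,-75],-1]]'
python3 -m jog '[[[0,0,0],[0,-40,0],-1],[[0,0,0],[0,-85,0],-1],[[0,0,0],[0,-130,0],-1],[[0,0,0],[0,-175,0],-1],[[0,0,0],[0,-220,0],-1]]'
python3 -m jog '[[[0,0,0],[0,-45,0],-1],[[0,0,0],[0,-90,0],-1],[[0,0,0],[0,-135,0],-1],[[0,0,0],[0,-180,0],-1],[[0,0,0],[0,-220,0],-1]]'
python3 -m jog '[[[0,0,0],[1,-25,0],-1],[[0,0,-3],[1,-50,0],-1],[[0,0,-10.2],[1,-50,0],-1],[[0,0,-10.2],[1,-50,0],-1],[[0,0,-10.2],[1,-50,0],-1]]'
python3 - <<'E'
from meas import *
img,P=cloud("wrist"); save("w4.png",img); g=img.astype(int)
with np.errstate(invalid='ignore'): m=(P[...,2]>.008)&(P[...,2]<.016)&(np.abs(P[...,0]-.489)<.07)&(np.abs(P[...,1]-.2)<.135)
Q=P[m]; print(len(Q),rect(Q)); print(robot.get_obs()["tool_pos"],robot.get_obs()["ee_rot"])
i2,P2=cloud("top")
Q=comps(i2,P2,(430,190,472,240),.050,.08,None); print("square",len(Q),circ(Q),rect(Q))
E
```

```text
time: 24.15
tool_pos: [0.4878, -0.2897, -0.0087]
ee_rot: [-3.141, 0.001, 0.001]
wrist_force: [0.0, 0.6, -2.3]
width: 0.0517
time: 24.65
tool_pos: [0.488, -0.2912, -0.0076]
ee_rot: [3.141, -0.001, -0.001]
wrist_force: [-0.2, 0.7, -0.2]
width: 0.0802
time: 25.15
tool_pos: [0.4913, -0.2935, 0.0741]
ee_rot: [3.134, -0.01, -0.001]
wrist_force: [-0.2, -0.4, 0.7]
width: 0.0936
time: 25.65
tool_pos: [0.4876, -0.0693, 0.0671]
ee_rot: [-3.142, -0.001, -0.001]
wrist_force: [0.4, 0.1, -0.3]
width: 0.0944
time: 26.15
tool_pos: [0.4876, 0.1512, 0.0672]
ee_rot: [-3.141, -0.001, 0.0]
wrist_force: [0.4, -0.0, -0.0]
width: 0.0939
time: 26.65
tool_pos: [0.4889, 0.1989, 0.0669]
ee_rot: [3.141, 0.0, 0.175]
wrist_force: [0.7, 0.5, -0.5]
width: 0.0939
12929 (array([489.3, 198.2]), array([ 56.1, 241.5]), 10.1)
[0.4890167  0.19870191 0.06693401] [ 3.14154357e+00 -3.49691628e-05  1.74644362e-01]
square 551 (array([ 490.2, -289.2]), 35.6) (array([ 490. , -289.8]), array([53.2, 50.6]), 88.8)
```

View pics/w4.png

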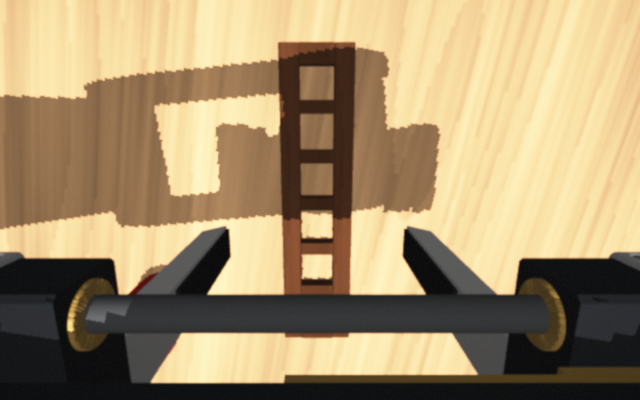

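The rack lies between the fingers and square to them, its centre cross-piece at (317,200). I grasp it.

```bash

python3 -m jog '[[[0,0,0],[0,0,30],-1],[[0,0,0],[0,0,60],-1],[[0,0,0],[0,0,80],-1],[[0,0,0],[0,0,88],-1],[[0,0,0],[0,0,88],-1]]' |grep pos
python3 -m jog '[[[0,0,0],[0,0,3],-1],[[0,0,0],[0,0,6],-1],[[0,0,0],[0,0,9],-1],[[0,0,0],[0,0,9],1],[[0,0,0],[0,0,9],1]]'
python3 -m jog '[[[0,0,0],[0,0,0],1],[[0,0,0],[0,0,0],1],[[0,0,0],[0,0,0],1],[[0,0,0],[0,0,0],1],[[0,0,0],[0,0,0],1]]'
python3 -m jog '[[[0,0,0],[0,0,0],1],[[0,0,0],[0,0,-4],1],[[0,0,0],[0,0,-14],1],[[0,0,0],[0,0,-26],1],[[0,0,0],[0,0,-40],1]]'
python3 -m jog '[[[0,0,0],[0,0,-20],1],[[0,0,0],[0,0,-50],1],[[0,0,3],[0,0,-80],1],[[0,0,7],[0,0,-100],1],[[0,0,11.6],[0,0,-100],1]]'
```

```text
tool_pos: [0.4881, 0.1984, -0.0222]
time: 27.75
tool_pos: [0.4892, 0.1992, -0.0299]
ee_rot: [-3.141, -0.0, 0.177]
wrist_force: [-0.8, -0.1, -0.3]
width: 0.0816
time: 28.25
tool_pos: [0.4891, 0.1991, -0.03]
ee_rot: [-3.141, -0.0, 0.177]
wrist_force: [-0.5, 0.5, -0.5]
width: 0.0554
time: 28.75
tool_pos: [0.489, 0.1991, 0.011]
ee_rot: [-3.142, -0.0, 0.177]
wrist_force: [-0.5, 0.1, -2.0]
width: 0.0555
time: 29.25
tool_pos: [0.492, 0.2, 0.116]
ee_rot: [-3.138, -0.01, -0.028]
wrist_force: [-0.5, -0.0, -1.7]
width: 0.0558
```

```bash

python3 -m jog '[[[0,0,0],[1,20,0],1],[[0,0,0],[2,55,0],1],[[0,0,0],[3,95,0],1],[[0,0,0],[4,135,0],1],[[0,0,0],[5,175,0],1]]' |grep pos
python3 -m jog '[[[0,0,0],[1,40,0],1],[[0,0,0],[2,80,0],1],[[0,0,0],[3,120,0],1],[[0,0,0],[4,155,0],1],[[0,0,0],[5,185,0],1]]' |grep pos
python3 -m jog '[[[0,0,0],[1,20,0],1],[[0,0,0],[2,34,0],1],[[0,0,0],[2,41,0],1],[[0,0,0],[2,41,0],1],[[0,0,0],[2,41,0],1]]' 
python3 -m jog '[[[0,0,0],[0,0,20],1],[[0,0,0],[0,0,40],1],[[0,0,0],[0,0,55],1],[[0,0,0],[0,0,60],1],[[0,0,0],[0,0,60],1]]'
python3 - <<'E'
from meas import *
o=robot.get_obs(); print(o["tool_pos"],o["ee_rot"])
img,P=cloud("wrist"); save("w5.png",img)
i2,P2=cloud("top"); b=i2[150:280,320:520]; save("t5.png",cv2.resize(b,None,fx=3,fy=3))
with np.errstate(invalid='ignore'): m=(np.abs(P[...,0]-.49)<.05)&(P[...,1]<-.22)&(P[...,1]>-.34)&(P[...,2]>.075)&(P[...,2]<.13)
Q=P[m]; print("rack far half",rect(Q),"z fit",np.polyfit(Q[:,1],Q[:,2],1),np.median(Q[:,2]),Q[:,1].min())
E
```

```text
tool_pos: [0.4898, 0.0226, 0.1115]
tool_pos: [0.49, -0.1632, 0.1115]
time: 30.75
tool_pos: [0.491, -0.2012, 0.11]
ee_rot: [-3.141, -0.0, -0.024]
wrist_force: [-0.2, -0.2, -1.2]
width: 0.0557
time: 31.25
tool_pos: [0.4905, -0.2012, 0.049]
ee_rot: [-3.141, 0.002, -0.024]
wrist_force: [-0.8, 0.7, -2.0]
width: 0.0555
[ 0.49046576 -0.20124113  0.04900675] [-3.14052124e+00  1.65275823e-03 -2.43716177e-02]
rack far half (array([ 489.1, -249.2]), array([59.6, 56.3]), 88.6) z fit [0.02819343 0.09608351] 0.08960621524525367 -0.2792954515896587
```

View pics/w5.png

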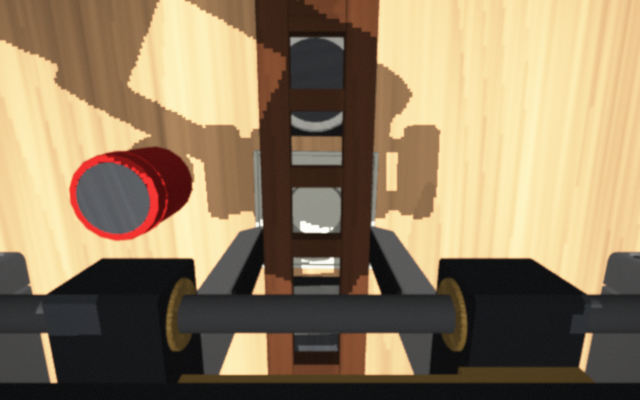

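Both tins show under the rack at (317,65) and (317,330), with the cup at (317,205) between them, all in line. I lower the rack and release it.

```bash

python3 -m jog '[[[0,0,0],[0,0,4],1],[[0,0,0],[0,0,8],1],[[0,0,0],[0,0,12],1],[[0,0,0],[0,0,15],1],[[0,0,0],[0,0,15],1]]'
python3 -m jog '[[[0,0,0],[0,0,0],1],[[0,0,0],[0,0,0.5],1],[[0,0,0],[0,0,0.5],1]]'
python3 -m jog '[[[0,0,0],[0,0,0],-0.4],[[0,0,0],[0,0,0],-0.4],[[0,0,0],[0,0,0],-1],[[0,0,0],[0,0,0],-1],[[0,0,0],[0,0,0],-1]]'
python3 -m jog '[[[0,0,0],[0,0,-15],-1],[[0,0,0],[0,0,-40],-1],[[0,0,0],[0,0,-75],-1],[[0,0,0],[0,0,-75],-1]]'
python3 - <<'E'
from meas import *
img,P=cloud("wrist")
with np.errstate(invalid='ignore'): m=(np.abs(P[...,0]-.49)<.05)&(P[...,1]<-.06)&(P[...,1]>-.34)&(P[...,2]>.068)&(P[...,2]<.085)
Q=P[m]; print("rack",len(Q),rect(Q),"z",np.polyfit(Q[:,1],Q[:,2],1),np.median(Q[:,2]),Q[:,1].min(),Q[:,1].max())
i2,P2=cloud("top")
Q=comps(i2,P2,(350,185,480,240),.068,.09,None); print("top",len(Q),rect(Q))
E
```

```text
time: 31.85
tool_pos: [0.4904, -0.2019, 0.0341]
ee_rot: [-3.141, 0.001, -0.025]
wrist_force: [0.2, -0.2, -1.1]
width: 0.0555
time: 32.15
tool_pos: [0.4911, -0.2022, 0.0345]
ee_rot: [3.142, -0.0, -0.025]
wrist_force: [0.1, 0.0, -1.5]
width: 0.0553
time: 32.65
tool_pos: [0.4911, -0.2021, 0.0345]
ee_rot: [3.142, -0.0, -0.025]
wrist_force: [-0.3, -0.4, 0.4]
width: 0.0867
time: 33.05
tool_pos: [0.4942, -0.2038, 0.1151]
ee_rot: [3.137, -0.01, -0.025]
wrist_force: [-0.2, 0.4, 0.3]
width: 0.0944
rack 14757 (array([ 491., -203.]), array([240.5,  56.2]), 88.4) z [0.00068051 0.07384674] 0.07380614300027788 -0.32340762288750124 -0.08230641390642787
top 925 (array([ 494.5, -145.2]), array([129.3,  54.4]), 88.5)
```

The rack is level at (491,-203) with its top at z 0.0738, which puts the underside at about 0.062. Now the rook.

```bash

python3 -m jog '[[[0,0,0],[12,-36,0],-1],[[0,0,0],[26,-76,0],-1],[[0,0,0],[41,-118,0],-1],[[0,0,0],[55,-160,0],-1],[[0,0,0],[69,-198,0],-1]]'
python3 -m jog '[[[0,0,0],[0,0,0],-1],[[0,0,0],[0,0,0],-1],[[0,0,0],[0,0,0],-1]]'
python3 - <<'E'
from meas import *
o=robot.get_obs(); print(o["tool_pos"],o["ee_rot"])
img,P=cloud("wrist")
with np.errstate(invalid='ignore'): m=(np.abs(P[...,0]-.565)<.03)&(np.abs(P[...,1]+.006)<.03)&(P[...,2]>.050)&(P[...,2]<.07)
Q=P[m]; print("rook",len(Q),rect(Q),circ(Q))
i2,P2=cloud("top"); save("t6.png",np.vstack([cv2.resize(img,(480,300)),cv2.resize(i2[165:245,340:500],(480,240))]))
E
```

```text
time: 33.65
tool_pos: [0.564, -0.0038, 0.1071]
ee_rot: [-3.141, 0.004, -0.025]
wrist_force: [1.2, 0.6, 0.9]
width: 0.0936
time: 33.95
tool_pos: [0.5639, -0.0067, 0.1081]
ee_rot: [3.141, 0.002, -0.026]
wrist_force: [-0.4, -0.1, 0.5]
width: 0.0939
[ 0.56391936 -0.00673371  0.10808059] [ 3.14125698e+00  2.43188859e-03 -2.59581238e-02]
rook 1656 (array([564.1,  -7.5]), array([35.3, 35.4]), 70.9) (array([564. ,  -7.7]), 18.2)
```

View pics/t6.png

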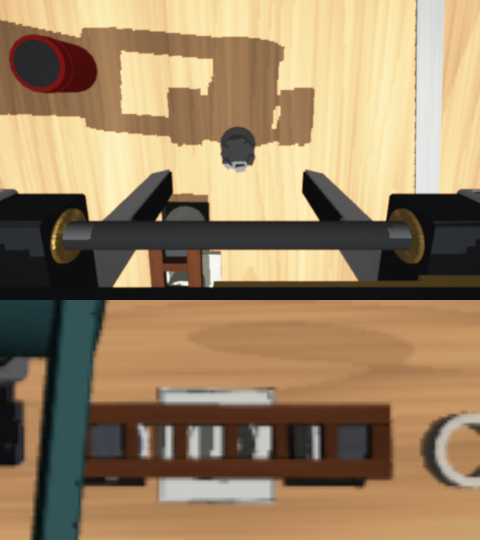

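The upper picture shows the rook at (238,145), under the TCP. The lower one shows the rack centred over the tray and spanning both tins. I grasp the rook.

```bash

python3 -m jog '[[[0,0,0],[0,1,35],-1],[[0,0,0],[0,1,75],-1],[[0,0,0],[0,1,105],-1],[[0,0,0],[0,1,118],-1],[[0,0,0],[0,1,123],-1]]' |grep pos
python3 -m jog '[[[0,0,0],[0,0,0],-1],[[0,0,0],[0,0,0],1],[[0,0,0],[0,0,0],1],[[0,0,0],[0,0,0],1],[[0,0,0],[0,0,0],1]]' 
python3 -m jog '[[[0,0,0],[0,0,0],1],[[0,0,0],[0,0,0],1],[[0,0,0],[0,0,0],1],[[0,0,0],[0,0,0],1],[[0,0,0],[0,0,0],1]]' 
python3 -m jog '[[[0,0,0],[0,0,0],1],[[0,0,0],[0,0,0],1],[[0,0,0],[0,0,0],1]]' 
python3 -m jog '[[[0,0,0],[0,0,-8],1],[[0,0,0],[0,0,-25],1],[[0,0,0],[0,0,-50],1],[[0,0,0],[0,0,-80],1],[[0,0,0],[0,0,-110],1]]' 
python3 -m jog '[[[0,0,0],[0,0,0],1],[[0,0,0],[0,0,0],1]]' 
```

```text
tool_pos: [0.5636, -0.0077, -0.0151]
time: 35.05
tool_pos: [0.5655, -0.0068, -0.0127]
ee_rot: [3.142, -0.002, -0.025]
wrist_force: [-0.2, -0.8, -0.4]
width: 0.0655
time: 35.55
tool_pos: [0.5648, -0.0068, -0.0137]
ee_rot: [-3.141, 0.0, -0.025]
wrist_force: [0.6, 0.2, -0.0]
width: 0.0348
time: 35.85
tool_pos: [0.5648, -0.0069, -0.0137]
ee_rot: [-3.142, 0.0, -0.025]
wrist_force: [-0.1, -0.2, -0.3]
width: 0.0348
time: 36.35
tool_pos: [0.5646, -0.0069, 0.0977]
ee_rot: [-3.142, 0.0, -0.025]
wrist_force: [0.8, 0.5, -0.4]
width: 0.035
time: 36.55
tool_pos: [0.5653, -0.0069, 0.097]
ee_rot: [3.142, -0.002, -0.025]
wrist_force: [-0.6, 0.7, -0.8]
width: 0.0352
```

```bash

python3 -m jog '[[[0,0,0],[-9,26,0],1],[[0,0,0],[-22,62,0],1],[[0,0,0],[-37,106,0],1],[[0,0,0],[-52,150,0],1],[[0,0,0],[-63,182,0],1]]' |grep pos
python3 -m jog '[[[0,0,0],[-6,16,0],1],[[0,0,0],[-6,16,0],1],[[0,0,0],[-6,16,0],1],[[0,0,0],[-6,16,0],1],[[0,0,0],[-6,16,15],1]]' 
python3 -m jog '[[[0,0,0],[0,0,6],1],[[0,0,0],[0,0,11],1],[[0,0,0],[0,0,15],1],[[0,0,0],[0,0,15],1],[[0,0,0],[0,0,15],1]]'
python3 - <<'E'
from meas import *
o=robot.get_obs(); print(o["tool_pos"],o["ee_rot"])
img,P=cloud("wrist"); i2,P2=cloud("scene"); save("w7.png",np.hstack([cv2.resize(img,(400,250)),cv2.resize(i2[130:230,220:380],(400,250))]))
E
```

```text
tool_pos: [0.4947, -0.1888, 0.0936]
time: 37.55
tool_pos: [0.493, -0.2027, 0.0829]
ee_rot: [3.14, -0.004, -0.023]
wrist_force: [0.3, 0.6, -0.5]
width: 0.0349
time: 38.05
tool_pos: [0.491, -0.2031, 0.0664]
ee_rot: [3.142, -0.0, -0.025]
wrist_force: [0.6, 0.7, -1.1]
width: 0.0351
[ 0.49103899 -0.20312453  0.0664485 ] [ 3.14158230e+00 -2.12967307e-04 -2.51188288e-02]
```

View pics/w7.png

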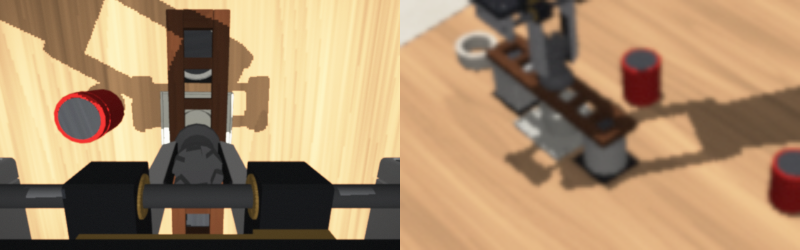

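The rook hangs upright over the rack's middle, at (200,155) in the left picture. I lower it the last 5.5 mm and release.

```bash

python3 -m jog '[[[0,0,0],[0,0,2],1],[[0,0,0],[0,0,4],1],[[0,0,0],[0,0,5.5],1],[[0,0,0],[0,0,5.5],1],[[0,0,0],[0,0,5.5],1]]' 
python3 -m jog '[[[0,0,0],[0,0,0],-1],[[0,0,0],[0,0,0],-1],[[0,0,0],[0,0,0],-1],[[0,0,0],[0,0,0],-1],[[0,0,0],[0,0,0],-1]]' 
python3 -m jog '[[[0,0,0],[0,0,0],-1],[[0,0,0],[0,0,0],-1],[[0,0,0],[0,0,0],-1],[[0,0,0],[0,0,-10],-1],[[0,0,0],[0,0,-25],-1]]'
python3 -m jog '[[[0,0,0],[0,0,-30],-1],[[0,0,0],[0,0,-60],-1],[[0,0,0],[0,0,-60],-1],[[0,0,0],[0,0,-60],-1]]'
python3 - <<'E'
from meas import *
img,P=cloud("wrist")
with np.errstate(invalid='ignore'):
  m=(np.abs(P[...,0]-.49)<.05)&(P[...,1]<-.06)&(P[...,1]>-.34)&(P[...,2]>.068)&(P[...,2]<.080)
  m2=(np.abs(P[...,0]-.49)<.04)&(np.abs(P[...,1]+.203)<.04)&(P[...,2]>.125)&(P[...,2]<.15)
Q=P[m]; print("rack",len(Q),rect(Q),"z",np.polyfit(Q[:,1],Q[:,2],1),np.median(Q[:,2]))
Q=P[m2]; print("rook",len(Q),rect(Q),circ(Q),np.percentile(Q[:,2],[5,50,99]))
E
```

```text
time: 38.65
tool_pos: [0.491, -0.2032, 0.0612]
ee_rot: [3.141, -0.0, -0.025]
wrist_force: [-1.4, 0.6, 2.1]
width: 0.0348
time: 39.15
tool_pos: [0.4909, -0.203, 0.0607]
ee_rot: [-3.141, 0.0, -0.025]
wrist_force: [0.6, -0.4, -0.3]
width: 0.0717
time: 39.65
tool_pos: [0.4903, -0.2027, 0.0859]
ee_rot: [-3.141, 0.002, -0.025]
wrist_force: [-1.1, 0.3, 0.1]
width: 0.0942
time: 40.05
tool_pos: [0.4918, -0.2035, 0.1478]
ee_rot: [3.14, -0.003, -0.025]
wrist_force: [-0.4, 0.2, -0.2]
width: 0.0939
rack 10070 (array([ 491.4, -188.5]), array([211.9,  56.1]), 88.5) z [0.00065797 0.0738967 ] 0.0738100688908368
rook 2173 (array([ 490.4, -203.7]), array([35.1, 35.4]), 9.2) (array([ 490.4, -203.7]), 18.2) [0.12696891 0.12896101 0.13798801]
```

Everything is in place, and the rook top at 0.138 is the expected height. I move the arm away and take one last top view before handing in.

```bash

python3 -m jog '[[[0,0,0],[0,-40,-20],-1],[[0,0,0],[0,-85,-20],-1],[[0,0,0],[0,-130,-20],-1],[[0,0,0],[0,-175,-20],-1],[[0,0,0],[0,-220,-20],-1]]' |grep pos
python3 -m jog '[[[0,0,0],[0,-40,0],-1],[[0,0,0],[0,-80,0],-1],[[0,0,0],[0,-80,0],-1],[[0,0,0],[0,-80,0],-1],[[0,0,0],[0,-80,0],-1]]' |grep pos
python3 - <<'E'
from meas import *
img,P=cloud("top"); i2,P2=cloud("scene")
save("end.png",np.vstack([cv2.resize(img[160:290,330:530],(600,390)),cv2.resize(i2[130:210,220:390],(425,200)) if 0 else cv2.resize(i2[130:200,220:430],(600,200))]))
for n,w,lo,hi in [("rack",(350,185,480,240),.066,.085),("rook",(395,185,430,225),.11,.16),("jar",(143,205,177,238),.03,.06),("tape",(478,198,515,232),.012,.04)]:
    Q=comps(img,P,w,lo,hi); print(n,len(Q),rect(Q),circ(Q))
E
```

```text
tool_pos: [0.4952, 0.0186, 0.1642]
tool_pos: [0.498, 0.0959, 0.1649]
rack 1717 (array([ 492.2, -200.1]), array([239.3,  55.1]), 88.1) (array([ 492.6, -200.1]), 121.9)
rook 226 (array([ 491.8, -200.7]), array([34.6, 32.3]), 6.2) (array([ 491.5, -201.8]), 17.9)
jar 272 (array([480.9, 401.1]), array([40.8, 37.8]), 89.3) (array([481.5, 401.5]), 21.4)
tape 314 (array([ 482.4, -399.5]), array([59.9, 58.3]), 72.9) (array([ 482.5, -399.5]), 30.9)
```

View pics/end.png

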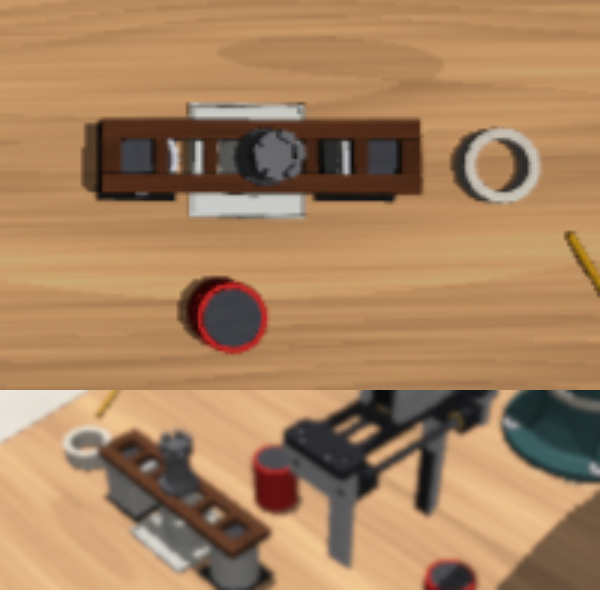

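The last picture shows the stand complete. The rook stands at (272,155), about the middle of the rack, with the tins at both ends and the arm clear.

```bash
python3 -c "
from bench import robot,close_job
print(robot.get_obs()['time']); print(close_job())"
```

```text
41.2
the job is handed in; nothing more can be done
None
```

I set up the drying stand and handed the job in at 41.2 s of robot time; no verdict was reported. My last camera checks put every part well inside its tolerance.

| Part | Measured | Should be |
|---|---|---|
| Round tin | about 2 mm from the left pad's middle (before the rack went on) | within 15 mm |
| Square tin | about 3 mm from the right pad's middle (before the rack went on) | within 15 mm |
| Cup | about 3 mm from the tray's middle (before the rack went on) | within 15 mm |
| Rack | 2–4 mm from the tray's middle, within about 0.01 rad of its line, level, underside at about 62 mm | 15 mm, 0.18 rad, 58–67 mm |
| Rook | upright, 1–2 mm from the rack's middle, top at 138 mm as expected | within 15 mm |

The paint jar and tape roll are within 1 mm of where they started, and I did not touch the red look-alikes.

- **Wrong TCP height:** the real fingertips are about 33 mm above the TCP the robot reports, which disagrees with the description. My first two tries at the cup therefore closed above its rim without touching it. I measured the offset with two cameras and corrected for it, and every grasp after that held.
- **Camera disagreement:** the top and wrist cameras differ by about 2–3 mm in y, which is small against the 15 mm limits.
- **Not checked:** I could not measure the contact force between the rack and each tin directly. I judged contact from the rack being level at the expected height.

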